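# Find the free tip plate of the chip trap and push it open

## Robot

A 6-joint arm with a two-finger parallel gripper is mounted at the origin on the work surface. World frame = base frame: x ahead of the robot, y to its left, z up, the work surface at z = 0. Lengths are in mm, angles in rad, forces in N, time in s.
With the tool pointing down it reaches from about 325 to 1000 mm from the base axis. Payload 5.1 kg.
Tool frame: the origin (TCP) lies midway between the tips of the shut fingers; the grasp point (between the pads) lies 19 mm behind it; z points along the fingers, y is the line along which they close (so a half turn about z gives the same grasp; the last joint's range is limited). The gripper opens to 85 mm and grips with 20 to 120 N. Pads are 22 mm wide; open, the fingers measure 114 mm over their backs; the gripper's body (76 mm by 85 mm) begins 54 mm behind the grasp point. The pads swing forward as they close: fully open they stand 13 mm farther back than shut.
Start: joints at [1.042, 0.124, 1.65, -0, 1.367, -0.083], TCP at [280.285, 586.451, 231.322] pointing down, gripper open.
Joint ranges: [-2.61, 2.61], [-1.02, 2.33], [0.03, 2.71], [-1.35, 4.49], [0.32, 2.68], [-2.91, 2.91]. Speed limits (rad/s): [2.57, 2.57, 3.14, 3.14, 3.14, 3.14].

## Interface

Orientations are given as a unit quaternion [w, x, y, z].
In Python, from bench import bot gives the robot as it stands.
- The arm moves only by the tool arm_command, never from a script. Its argument "series" is one flat list of numbers, 5 for each row, row after row: the finger opening in mm, from 0 to 85.4, then the shift along the tool's x, y, z in mm, then the turn about the tool's z in rad. A call has 1 to 20 rows; each row is the pose to reach, as a shift and turn from the pose commanded when the call began, along the tool's axes at that moment; what a row does not reach only later rows make up. A row lasts 1/12 s, in which the tool goes at most 41.7 mm and 7.16 degrees, less where a joint would pass 70% of its speed; a pose out of reach is approached as far as the arm can. A call with a gripper value outside its range is refused whole. The fingers move at their own pace and stop on an object; "grip_force" is the grip in N (left out, the last holds). Time passes only in rows, so rows that repeat a pose let the fingers close. It gives the time, the measured TCP pose, the force, the opening and the grip force at its end, in the units of the state.
- bot.observe(): the state, without advancing time (a new reading comes with each control period).
- bot.capture(name): name is "scene" or "top" or "wrist"; returns a dict with "frame" (400x640x3 uint8, red, green, blue), "z_map" (400x640 float32, mm along the optical axis (not along the pixel's ray), 0 where there is no reading), "fov_y" (degrees; the focal length in pixels is half the picture's height over the tangent of half this angle, whatever the lens; pixels are square), "cx", "cy" (the principal point, pixels), "rvec" (rotation vector, rad) and "tvec" (3), from world to camera coordinates, as OpenCV has them. Camera axes: x right, y down, z forward; pixel columns grow to the right and rows downward; lengths in mm; the calibration is good to about 2 mm. A picture is of the moment at which its call begins.
- bot.job_done(): hands the job in; it is judged then, once.
The state is a dict: "time_s": time; "joint_pos": joint angles; "qd": joint speeds; "effort": joint torques, N m; "tool_pos": TCP position; "ee_rot": TCP orientation; "wrist_force": force on the tool from outside, world axes, zero at the start; "torque": the same for the moment, N m; "finger_gap": finger opening in mm; "grasp_force": force on a finger pad.
Only numpy, scipy, OpenCV 4.12 (cv2) and the standard library are available. Lean on these libraries where they do the work, as an engineer would, in place of code of your own. Each camera call takes 0.05 s, during which the arm holds its last target. There are 200 camera calls.

## Task

One of the four identical tip plates in the top of the chip trap is free, the others are blocked from below: press the plates on their round thumb pads until you find the one that rocks, then push that one open, tipped by about 45 degrees or more, so that stone chips can be swept in, and leave it standing open by itself. Use only the fingers, pick nothing up, and leave the tools, the tin and the stone where they lie.

Things in the scene. Friction and masses are not known exactly. Their poses are not given: they have to be found in the camera images.
- trap: chip trap: fixed grey steel box, 200 mm deep (x), 450 wide (y), 85 high, origin at the centre of its underside on the bench. Four identical dark steel tip plates lie flush in its top, in a row along y, 84 mm apart, centred 30 mm to the -x (robot) side of its middle; end ledges 61 mm wide, rear ledge 72 mm. One plate, at random, is free; hidden packing blocks the others. Hollow below, 80 mm deep
- plate_a (a joint): tilt (rad) of the leftmost (largest y) plate, 110 (x) x 70 (y) x 5 mm, on a pin along y through its middle: 0 shut, growing as its pad end (-x end) goes down and the other rises; stop at 0.95. Blocked, it gives under 0.06; free, it tips at about 3 N on the pad, turns stiffly and stays as left. None tips the other way. Opening 116 x 76 mm, room for fingers 50 mm down
- plate_b (a joint): tilt (rad) of the second from the left plate, 110 (x) x 70 (y) x 5 mm, on a pin along y through its middle: 0 shut, growing as its pad end (-x end) goes down and the other rises; stop at 0.95. Blocked, it gives under 0.06; free, it tips at about 3 N on the pad, turns stiffly and stays as left. None tips the other way. Opening 116 x 76 mm, room for fingers 50 mm down
- plate_c (a joint): tilt (rad) of the third from the left plate, 110 (x) x 70 (y) x 5 mm, on a pin along y through its middle: 0 shut, growing as its pad end (-x end) goes down and the other rises; stop at 0.95. Blocked, it gives under 0.06; free, it tips at about 3 N on the pad, turns stiffly and stays as left. None tips the other way. Opening 116 x 76 mm, room for fingers 50 mm down
- plate_d (a joint): tilt (rad) of the rightmost (smallest y) plate, 110 (x) x 70 (y) x 5 mm, on a pin along y through its middle: 0 shut, growing as its pad end (-x end) goes down and the other rises; stop at 0.95. Blocked, it gives under 0.06; free, it tips at about 3 N on the pad, turns stiffly and stays as left. None tips the other way. Opening 116 x 76 mm, room for fingers 50 mm down
- pad_a (a point): centre of the top of the thumb pad on the leftmost (largest y) plate: steel disc 24 mm across, 2 mm above the plate, 32 mm from the pivot, 23 mm from the -x end. Moves with the plate. Axes as the trap when shut: x from pad to pivot, y along the row to the left, z up out of the plate
- pad_b (a point): centre of the top of the thumb pad on the second from the left plate: steel disc 24 mm across, 2 mm above the plate, 32 mm from the pivot, 23 mm from the -x end. Moves with the plate. Axes as the trap when shut: x from pad to pivot, y along the row to the left, z up out of the plate
- pad_c (a point): centre of the top of the thumb pad on the third from the left plate: steel disc 24 mm across, 2 mm above the plate, 32 mm from the pivot, 23 mm from the -x end. Moves with the plate. Axes as the trap when shut: x from pad to pivot, y along the row to the left, z up out of the plate
- pad_d (a point): centre of the top of the thumb pad on the rightmost (smallest y) plate: steel disc 24 mm across, 2 mm above the plate, 32 mm from the pivot, 23 mm from the -x end. Moves with the plate. Axes as the trap when shut: x from pad to pivot, y along the row to the left, z up out of the plate
- tin: small closed aluminium tin, 46 mm across, 36 mm high, standing on the left end ledge of the chip trap; origin: centre of its underside. Leave alone.
- point: steel mason's point chisel, 12 x 12 x 168 mm, lying on the ledge of the trap behind the plates; origin: on its underside, 75 mm from its blunt end. Leave alone.
- dividers: pair of brass dividers, 165 mm long, up to 53 mm wide and 11 mm high, lying on the bench on the robot's side of the trap; origin: middle, on the underside. Leave alone.
- stone: dark green rubbing stone, 50 x 150 x 28 mm, lying on the bench beyond the trap; origin: centre of its underside. Leave alone.
- mallet: dummy mallet standing on its round white nylon head (84 mm across, 75 mm high) with its wooden handle up, 190 mm high in all; origin: centre of its underside. Leave alone.
- boaster: broad steel chisel (boaster), 180 mm long, blade 50 mm wide, lying on the bench to the right; origin: on its underside near the middle of its length. Leave alone.

How it is judged (in metres and radians):
On the way:
1. the free plate rocks under a press (tilted more than 0.12 rad) (value of joint any of plate_a, plate_b, plate_c, plate_d above 0.12 rad), for 0.05 s.
At the end, for the whole second after the job is handed in: one plate (only the free one can) stands still tipped by more than 0.70 rad (40 degrees) by itself, and every tool, the tin and the stone are within 25 mm of where they were (((value of joint plate_a above 0.7 rad and velocity of joint plate_a between -0.05 and 0.05 rad/s) or (value of joint plate_b above 0.7 rad and velocity of joint plate_b between -0.05 and 0.05 rad/s) or (value of joint plate_c above 0.7 rad and velocity of joint plate_c between -0.05 and 0.05 rad/s) or (value of joint plate_d above 0.7 rad and velocity of joint plate_d between -0.05 and 0.05 rad/s)) and distance of each of tin, point, dividers, stone, mallet, boaster from where it was at the start of the episode below 0.025 m); the robot touches nothing.
It fails at once if a tool, the tin or the stone is lifted, carried or shifted by more than 25 mm (distance of any of tin, point, dividers, stone, mallet, boaster from where it was at the start of the episode above 0.025 m).
It fails at once if the trap or a plate is pushed with the arm or the body of the gripper, not the fingers (over 5 N) (contact force between the arm and trap above 5 N).
It also fails if it takes over 51 s, if anything falls off the work surface, if the arm or the gripper's body presses on something with over 40 N, if the wrist force passes 120 N, or if a joint passes its speed limit or range.

## Working session

There is one attempt and no reset: what is moved stays moved. The work goes in short steps, Python scripts to look and compute and a tool call to move; the robot and the scene stay as the last step left them, time stands still between calls to the robot, and variables do not carry over. Pictures are saved under pics/ and viewed, at most 10 in all, crops included, and the job is handed in when it is done.

Besides the shell and the picture viewer there is one more tool, called after "Request:" by a JSON object that holds its "op" and its "data", one argument or row to a line. arm_command: Moves the arm, as the interface text tells. Its arguments: {"type":"object","properties":{"series":{"type":"array","items":{"type":"number"}},"grip_force":{"type":"number"}},"required":["series"]}

```bash
mkdir -p pics; cat > h.py <<'E'
import numpy as np, cv2
from bench import bot
def cap(n,fn=None):
    c=bot.capture(n)
    if fn: cv2.imwrite('pics/'+fn,c['frame'][:,:,::-1])
    return c
def world(c):
    h,w=c['z_map'].shape; f=h/2/np.tan(np.radians(c['fov_y'])/2)
    v,u=np.mgrid[:h,:w]; z=c['z_map']
    P=np.stack([(u-c['cx'])*z/f,(v-c['cy'])*z/f,z],-1)
    R=cv2.Rodrigues(np.array(c['rvec'],float))[0]
    return (P-np.array(c['tvec']).ravel())@R
E
python3 - <<'E'
from h import *
c=cap('top','top1.png'); np.save('top.npy',world(c))
s=bot.observe(); print(s)
print(c['tvec'],c['rvec'],c['fov_y'])
W=np.load('top.npy'); m=(abs(W[...,2]-85)<4)&(c['z_map']>0)
v,u=np.nonzero(m); print(u.min(),u.max(),v.min(),v.max(),m.sum())
print(cv2.minAreaRect(W[m][:,:2].astype(np.float32)))
E
```

```text
{'time_s': 0.05, 'joint_pos': array([ 1.04238466e+00,  1.24469929e-01,  1.65164517e+00,  1.03678091e-05,
        1.36747318e+00, -8.26371286e-02]), 'qd': array([-5.15751498e-05, -1.15604744e-03, -4.06535860e-04, -9.58508989e-04,
        1.62570260e-03, -1.66140059e-03]), 'effort': array([-2.67258511e-04, -4.25216281e+01, -3.66937816e+01, -1.19735378e-04,
        4.13555070e-03,  1.46381365e-05]), 'tool_pos': array([279.99849627, 585.94626337, 230.09280978]), 'ee_rot': array([-3.04975459e-04,  2.21047302e-01,  9.75262577e-01, -9.50073513e-04]), 'wrist_force': array([ 0.10174201, -0.9687903 ,  0.07706138]), 'torque': array([-0.06175121, -0.01477694,  0.01901197]), 'grasp_force': 0.0, 'finger_gap': 85.49343807228291}
[   4.18324524  557.47918106 1374.87870444] [ 2.08121733 -2.12379494  0.2354164 ] 51.29022221116105
0 502 99 399 5878
((610.3489990234375, 202.74371337890625), (1033.001220703125, 1457.5440673828125), 43.90604019165039)
```

View pics/top1.png

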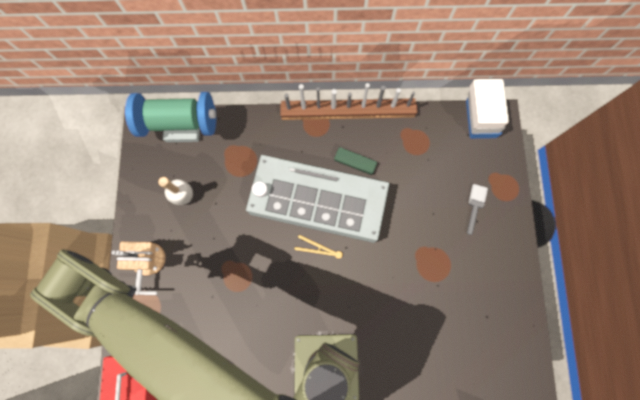

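The top view shows the trap at about (318,198), rotated slightly. The pads are near (277,206), (301,211), (325,216) and (350,222), the mallet is at (178,190) and the gripper at (140,260).

```bash
python3 - <<'E'
from h import *
W=np.load('top.npy'); 
m=(abs(W[...,2]-85)<6); m[:,:240]=0; m[:,395:]=0; m[:150]=0; m[245:]=0
m=cv2.morphologyEx(m.astype(np.uint8),cv2.MORPH_OPEN,np.ones((3,3)))>0
pts=W[m]; r=cv2.minAreaRect(pts[:,:2].astype(np.float32)); print(r,m.sum())
for u,v in [(277,206),(301,211),(325,216),(350,222),(260,189),(178,190),(165,183),(318,254)]: print(u,v,W[v,u].round(1))
im=cv2.imread('pics/top1.png')[145:265,150:400]; cv2.imwrite('pics/c1.png',cv2.resize(im,None,fx=3.2,fy=3.2,interpolation=cv2.INTER_CUBIC))
# model pads
(cx,cy),(a,b),ang=r
bx=cv2.boxPoints(r); e=[bx[(i+1)%4]-bx[i] for i in range(4)]
l=max(e,key=np.linalg.norm); l=l/np.linalg.norm(l); l=l*np.sign(l[1]); ex=np.array([l[1],-l[0]])
print('y axis',l,'x axis',ex,'yaw',np.arctan2(ex[1],ex[0]))
for k in (1.5,.5,-.5,-1.5): print(np.array([cx,cy])-62*ex+84*k*l)
E
```

```text
((560.4959716796875, 18.703857421875), (450.3238830566406, 202.0375213623047), 75.95118713378906) 6133
277 206 [528.4 154.5  89.3]
301 211 [510.1  73.9  86.4]
325 216 [491.2  -6.7  87. ]
350 222 [469.8 -90.1  83.1]
260 189 [581.9 208.5 115.8]
178 190 [591.4 492.5  87.8]
165 183 [590.  499.7 186. ]
318 254 [372.7  20.5  -0.5]
y axis [0.24274845 0.97008926] x axis [ 0.97008926 -0.24274845] yaw -0.24519806
[530.93674278 155.98550892]
[510.54587269  74.49800968]
[490.15500164  -6.98948574]
[469.76413155 -88.47698498]
```

View pics/c1.png

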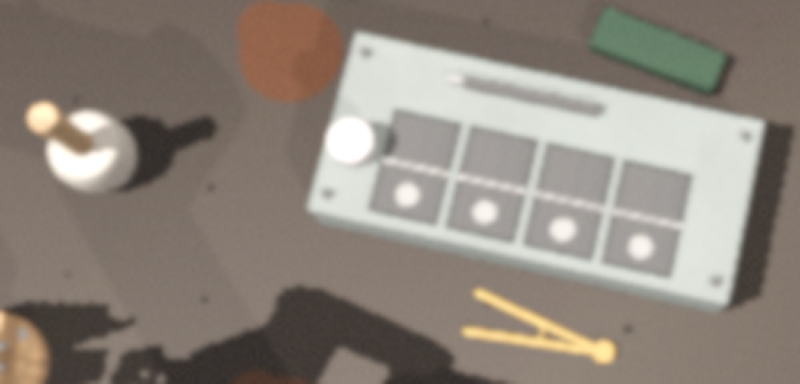

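The trap fit (450 x 202 mm, yaw -0.245) agrees with the pad pixels. I'll shut the fingers, line up with the trap and go above pad_a.

Request:
{"op": "arm_command", "data": {
  "series": [0,-412,-280,90,-0.2,0,-412,-280,90,-0.2,0,-412,-280,90,-0.2,0,-412,-280,90,-0.2,0,-412,-280,90,-0.2,0,-412,-280,90,-0.2,0,-412,-280,90,-0.2,0,-412,-280,90,-0.2,0,-412,-280,90,-0.2,0,-412,-280,90,-0.2,0,-412,-280,90,-0.2,0,-412,-280,90,-0.2,0,-412,-280,90,-0.2,0,-412,-280,90,-0.2,0,-412,-280,90,-0.2,0,-412,-280,90,-0.2,0,-412,-280,90,-0.2,0,-412,-280,90,-0.2]
}}

```text
time_s: 1.55
tool_pos: [530.8, 157.5, 141.7]
ee_rot: [0.0, 0.122, 0.993, 0.0]
wrist_force: [0.5, -1.1, -0.9]
finger_gap: -0.1
grasp_force: 0.0
```

```bash
python3 - <<'E'
from h import *
c=cap('wrist','w1.png'); s=bot.observe(); print(s['time_s'],s['tool_pos'],s['ee_rot'],s['finger_gap'],s['wrist_force'])
from scipy.spatial.transform import Rotation as R
M=R.from_quat(s['ee_rot'],scalar_first=True).as_matrix(); print(M.round(3))
np.save('w.npy',world(c))
E
```

```text
1.6 [530.91116807 157.39783165 141.66854868] [2.33896958e-04 1.21582466e-01 9.92581298e-01 1.25682546e-04] -0.35597829385537383 [ 0.92848422 -0.45883818 -0.4606799 ]
[[-0.97   0.241  0.   ]
 [ 0.241  0.97   0.   ]
 [-0.     0.    -1.   ]]
```

View pics/w1.png

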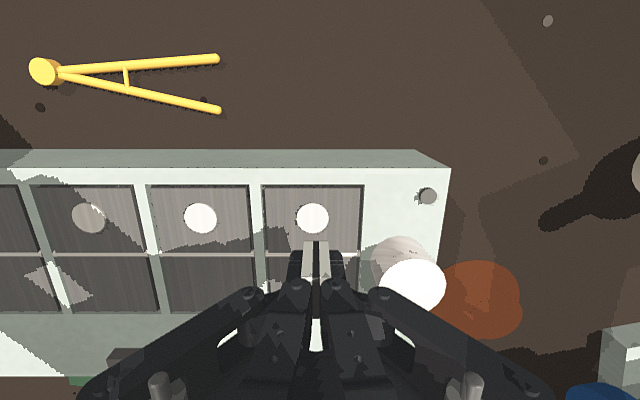

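The wrist view shows pads a, b and c at (312,217), (200,218) and (88,218). The fingertips are at (317,245), and the tin is to the right at (405,275).

```bash
python3 - <<'E'
from h import *
W=np.load('w.npy')
for u,v in [(312,217),(200,218),(88,218),(30,170),(317,245)]: print(u,v,W[v,u].round(1))
E
```

```text
312 217 [530.4 154.9  88.4]
200 218 [511.2  73.3  88. ]
88 218 [491.2  -8.3  87.8]
30 170 [447.8 -31.7  86.2]
317 245 [520.7 160.8 151.3]
```

Request:
{"op": "arm_command", "data": {
  "series": [0,0,-2,30,0,0,0,-2,46,0,0,0,-2,51,0,0,0,-2,54,0,0,0,-2,56,0,0,0,-2,58,0,0,0,-2,58,0,0,0,-2,58,0]
}}

```text
time_s: 2.27
tool_pos: [530.7, 154.8, 86.6]
ee_rot: [-0.001, 0.122, 0.993, -0.0]
wrist_force: [-9.0, -1.5, 12.6]
finger_gap: 0.1
grasp_force: 6.3
```

12.6 N with no travel, so plate a is blocked. Next is b.

Request:
{"op": "arm_command", "data": {
  "series": [0,0,0,-20,0,0,0,-40,-20,0,0,0,-84,-20,0,0,0,-84,-20,0,0,0,-84,-10,0,0,0,-84,-5,0,0,0,-84,-2,0,0,0,-84,0,0,0,0,-84,0,0,0,0,-84,0,0]
}}

```text
time_s: 3.1
tool_pos: [510.6, 73.3, 86.5]
ee_rot: [-0.001, 0.121, 0.993, -0.001]
wrist_force: [-12.2, -4.4, 21.9]
finger_gap: 0.2
grasp_force: 11.1
```

Plate b is blocked too. Next is c.

Request:
{"op": "arm_command", "data": {
  "series": [0,0,0,-20,0,0,0,-40,-20,0,0,0,-84,-20,0,0,0,-84,-20,0,0,0,-84,-10,0,0,0,-84,-5,0,0,0,-84,-2,0,0,0,-84,0,0,0,0,-84,0,0,0,0,-84,0,0]
}}

```text
time_s: 3.93
tool_pos: [489.9, -7.7, 82.8]
ee_rot: [-0.0, 0.122, 0.993, 0.0]
wrist_force: [-0.4, 1.0, 0.0]
finger_gap: 0.0
grasp_force: 0.0
```

Plate c yields, so it is the free one. I'll push it further.

Request:
{"op": "arm_command", "data": {
  "series": [0,0,0,3,0,0,0,0,6,0,0,0,0,9,0,0,0,0,12,0,0,0,0,15,0,0,0,0,18,0,0,0,0,21,0,0,0,0,23,0,0,0,0,23,0,0,0,0,23,0]
}}

```text
time_s: 4.77
tool_pos: [489.2, -8.7, 59.5]
ee_rot: [-0.001, 0.123, 0.992, -0.0]
wrist_force: [-0.8, 0.8, -1.1]
finger_gap: 0.5
grasp_force: 0.0
```

```bash
python3 - <<'E'
from h import *
c=cap('wrist','w2.png'); np.save('w.npy',world(c))
E
```

```text
(no output)
```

View pics/w2.png

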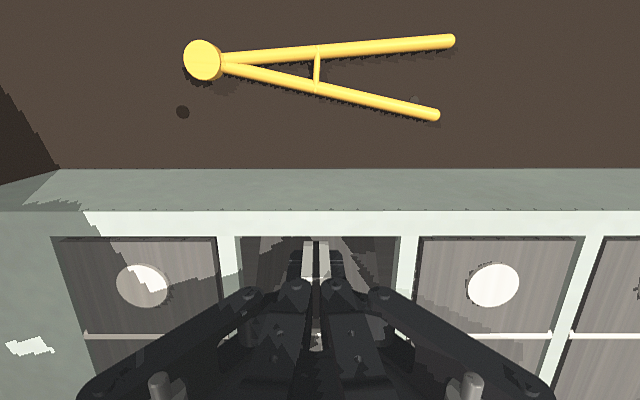

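The wrist view shows plate c dropped away in its opening (240–398, 237+), with the fingers inside and both neighbouring plates flush. I'll measure the tilt from depth.

```bash
cat > t.py <<'E'
from h import *
def tilt(W):
    p=W.reshape(-1,3)-[560.5,18.7,0]; ex=np.array([.970,-.243]); l=np.array([.243,.970])
    X=p[:,:2]@ex+30; Y=p[:,:2]@l+42; Z=p[:,2]-82.5
    for nm,m in (('low',(X<-12)&(X>-52)&(Z<-5)&(Z>-60)),('high',(X>8)&(X<50)&(Z>5)&(Z<50))):
        m&=(abs(Y)<32)&(abs(Y)>18)
        if m.sum()>20:
            t=np.arctan2(-Z[m],-X[m]); print(nm,m.sum(),np.median(np.arctan(Z[m]/X[m])).round(2),np.percentile(X[m],[5,95]).round(),np.percentile(Z[m],[5,95]).round(),np.polyfit(X[m],Z[m],1).round(2))
E
python3 - <<'E'
from t import *
tilt(np.load('w.npy'))
E
```

```text
low 2516 0.82 [-34. -15.] [-38. -15.] [1.23 3.68]
```

The slope of 1.23 means a tilt of about 0.89 rad. I'll retract straight up and check again.

Request:
{"op": "arm_command", "data": {
  "series": [0,0,0,-10,0,0,0,0,-25,0,0,0,0,-50,0,0,0,0,-85,0,0,0,0,-120,0,0,0,0,-150,0,0,0,0,-150,0,0,0,0,-150,0,0,0,0,-150,0]
}}

```text
time_s: 5.57
tool_pos: [489.6, -8.7, 210.2]
ee_rot: [-0.0, 0.123, 0.992, -0.0]
wrist_force: [-0.6, 0.4, -0.4]
finger_gap: -0.1
grasp_force: 0.0
```

```bash
python3 - <<'E'
from t import *
c=cap('wrist','w3.png'); tilt(world(c)); s=bot.observe(); print(s['tool_pos'],s['wrist_force'])
E
```

```text
low 776 0.82 [-35. -13.] [-41. -12.] [1.37 6.47]
high 889 0.97 [ 9. 32.] [15. 43.] [1.22 4.04]
[489.0614562   -8.61699278 209.10974485] [-0.25474338  0.49545614 -0.12985135]
```

View pics/w3.png

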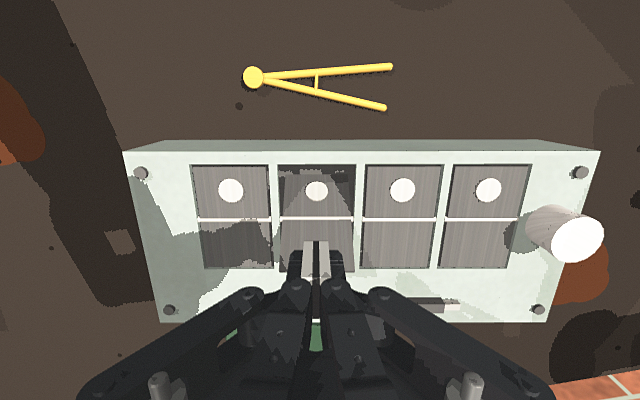

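Plate c stands open by itself at about 0.88 rad (opening at 278–355, 165–270). The tin and dividers haven't moved, and the gripper is clear.

```bash
python3 -c "
from bench import bot
print(bot.job_done())"
```

```text
the job is handed in; nothing more can be done
None
```

The free plate was plate_c (third from the left): I pushed it open to about 0.88 rad (50°), it stands open by itself with the gripper clear, and the job is handed in, though no verdict came back.

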